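Manual lid release of an interlocked test box

ROBOT

A 6-joint arm with a two-finger parallel gripper is mounted at the origin on a cart in front of the work surface, level with it; the furniture and walls round the work are solid. World frame = base frame: x ahead of the robot, y to its left, z up, the work surface at z = 0. Lengths are in m, angles in rad, forces in N, time in s.
With the tool pointing down it reaches from about 0.35 to 0.775 m from the base axis. Payload 7.3 kg.
Tool frame: the origin (TCP) lies between the finger pads; the fingertips stand 8 mm ahead of it and the grasp point (between the pads) lies 11 mm behind it (robot.nose_length is the distance from the TCP to the fingertips, in m); z points along the fingers, y is the line along which they close (so a half turn about z gives the same grasp; the last joint's range is limited). The gripper opens to 92 mm and grips with 3 to 60 N. Pads are 19 mm wide; open, the fingers measure 130 mm over their backs; the gripper's body (75 mm by 190 mm) begins 47 mm behind the grasp point.
Start: joints at [0.999, 0.342, 1.524, -0, 1.275, -0.146], TCP at [0.217, 0.478, 0.235] pointing down, gripper open.
Joint ranges: [-2.53, 2.53], [-0.77, 2.02], [0.04, 2.7], [-1, 4.14], [0.28, 2.66], [-3.11, 3.11]. Speed limits (rad/s): [2.57, 2.57, 3.14, 3.14, 3.14, 3.14].

INTERFACE

Orientations are given as [roll, pitch, yaw] about the fixed x, y, z axes, in that order (R = Rz(yaw) Ry(pitch) Rx(roll)).
In Python, from cell import robot gives the robot as it stands. The module is installed in compiled form; this text tells all that it offers.
- The arm moves only by the shell command python3 -m jog 'ROWS' [FORCE]. ROWS is JSON, a list that holds one entry, the list of rows, each a list of 5 numbers: the gripper's target within -1 to 1 (fully open at 1, half-way at 0, shut at -1), then the shift along the tool's x, y, z in m, then the turn about the tool's z in rad. A call has 1 to 5 rows; each row is the pose to reach, as a shift and turn from the pose commanded when the call began, along the tool's axes at that moment; what a row does not reach only later rows make up. A row lasts 1/12 s, in which the tool goes at most 41.7 mm and 7.16 degrees, less where a joint would pass 70% of its speed; a pose out of reach is approached as far as the arm can. A call with a gripper value outside its range is refused whole. The fingers move at their own pace and stop on an object; FORCE is the grip in N (left out, the last holds). Time passes only in rows, so rows that repeat a pose let the fingers close. It gives the time, the measured TCP pose, the force, the opening and the grip force at its end, in the units of the state.
- robot.observe(): the state, without advancing time (a new reading comes with each control period).
- robot.read_camera(name): name is "scene" or "side" or "wrist"; returns the picture (480x640x3 uint8, red, green, blue); there is no depth.
- robot.camera_model(name): a dict with "camera_matrix" (3x3 intrinsics, pixels), "position" and "attitude" of the camera in the world; the wrist camera has in their place "mount" (4x4, takes a point from camera to tool coordinates, whose origin is the TCP and whose axes are the flange's). Camera axes: x right, y down, z forward; pixel columns grow to the right and rows downward; lengths in m; the calibration is good to about 2 mm. The wrist camera is an equidistant fisheye: a pixel r from the principal point sees the ray r / f radians off the axis. A picture is of the moment at which its call begins: read the wrist's pose just before it. camera_model takes no time and is no camera call.
- robot.hand_in(): hands the job in; it is judged then, once.
The state is a dict: "time": time; "qpos": joint angles; "qvel": joint speeds; "joint_efforts": joint torques, N m; "tool_pos": TCP position; "tool_rot": TCP orientation; "contact_force": force on the tool from outside, world axes, zero at the start; "torque": the same for the moment, N m; "opening": finger opening in m; "grip_force": force on a finger pad.
Only numpy, scipy, OpenCV 4.12 (cv2) and the standard library are available. Lean on these libraries where they do the work, as an engineer would, in place of code of your own. Each camera call takes 0.05 s, during which the arm holds its last target. There are 200 camera calls.

TASK

The test box has lost power with its lid locked. With the orange-handled release hook, catch the red pull loop of the lock bolt in the narrow side trough and draw the bolt to the front until it meets its stop and the hold-back catch keeps it there, letting the lid spring up; the stop sits differently on every box, so feel for it and never pull harder than about 12 N. Then unhook and lay the hook flat on the bench, clear of the box, without dropping it, keeping the gripper off the box, and without disturbing the cutters, torch and tape.

Things in the scene. Friction and masses are not known exactly. Their poses are not given: they have to be found in the camera images.
- test_box: grey sheet-metal test box, 220 (x) x 260 (y) x 108 mm high, clear lid, front panel with sockets and lamps facing the robot (-x). Origin: centre of its underside; x points to its back. On its -y side an open-topped trough, 56 mm wide inside, walls 100 mm high, centre line y = -98 mm, runs front to back, its front end open above a 20 mm sill. A wire guard, lower edge 94 mm up, covers it from 55 mm ahead of the box's centre backwards; the front 55 mm are open on top
- bolt: the sprung lock bolt in the trough: 12 x 6 mm steel bar, red loop at its front end, brass roller on its left, tongue at its back end, through the lid's hasp. Slides only along the box's x axis. Origin: centre of the loop
- bolt_loop (a point): centre of the bolt's red pull loop, lying level 55 mm above the bench; locked, it is 100 mm behind the open front of the trough. 5 mm round bar; the opening is 16 mm long (from 7 mm in front of this point to 9 mm behind it) and 14 mm wide; free space of 32 mm below it
- bolt_travel (a joint): how far the bolt is drawn to the front (m): 0 locked; the lid is freed at about 10 mm. The spring pulls back with 3 N, rising to 6 N; riding over the catch adds 2 to 3 N. The catch drops in behind the roller at 15 to 43 mm, differing per box and not measured; a hard stop follows 1.5 mm later. Let go before the catch, the bolt springs back to 0; caught, it stays
- lid (a joint): opening angle of the lid (rad), hinged on the box's left (+y) side: 0 locked shut; a spring lifts it to about 0.16 once the bolt is out of its hasp
- hook: release hook, 160 g, 245 mm long, lying on its flat underside. Orange handle 110 x 22 x 32 mm along x, black end guards 30 mm (front) and 25 mm wide; from its front a straight 6 mm steel rod 20 mm above the underside along +x, whose end is bent straight down. Origin: centre of the handle's underside; z up
- hook_grip (a point): where to grip the hook: on the orange handle, half-way up (16 mm above the underside), 15 mm ahead of the handle's middle, near the centre of mass; grasp across the 22 mm width (the hook's y). 170 mm behind the tip
- hook_tip (a point): lowest point of the hook's down-turned end, 3.5 mm above the bench as it lies; the end is 6 mm thick and reaches 13 mm below the underside of the rod. 170 mm ahead of the grip point along the hook's x
- cutters: red-handled side cutters, 141 x 52 x 12 mm, lying on the bench; leave alone. Origin: centre of the underside
- torch: black torch, 114 x 36 x 36 mm, lying on the bench; leave alone. Origin: centre of the underside
- tape_roll: roll of black tape, 63 mm across, 19 mm high, lying flat; leave alone. Origin: centre of the underside
Not all that is in view belongs to the job. Of the things that look like the hook, the larger one is meant.

How it is judged:
By the outcome, as a careful person would: the job done as asked, in the order asked, and still so for the second after the job is handed in, with the robot touching nothing.
It also fails if it takes over 61 s, if anything falls off the work surface, if the arm or the gripper's body presses on something with over 40 N, if the wrist force passes 120 N, or if a joint passes its speed limit or range.

## Working session

There is one attempt and no reset: what is moved stays moved. The work goes in short steps, Python scripts to look and compute and a shell command to move; the robot and the scene stay as the last step left them, time stands still between calls to the robot, and variables do not carry over. Pictures are saved under pics/ and viewed, at most 14 in all, crops included, and the job is handed in when it is done.

```bash
mkdir -p pics
python3 - <<'E'
from cell import robot
import cv2
s=robot.observe()
print(s)
for n in("scene","side","wrist"):
    m=robot.camera_model(n);print(n,m)
    cv2.imwrite(f"pics/{n}0.png",robot.read_camera(n)[:,:,::-1])
E
```

```text
{'time': 0.0, 'qpos': array([ 9.99000336e-01,  3.42721615e-01,  1.52499472e+00, -2.78564414e-05,
        1.27539004e+00, -1.45994163e-01]), 'qvel': array([ 8.65144888e-04, -1.00649392e-03,  1.28120163e-04,  1.29542664e-03,
        3.04846087e-04,  4.20827372e-05]), 'joint_efforts': array([-3.14480189e-03, -4.31243420e+01, -2.44214022e+01,  7.14499829e-02,
        5.61124727e-02, -1.19364522e-04]), 'tool_pos': array([0.21662656, 0.47780254, 0.23405331]), 'tool_rot': array([-3.14009116e+00, -1.93855816e-04,  2.71579881e+00]), 'contact_force': array([ 0.02015308, -0.10485519, -0.30456507]), 'torque': array([-0.00160294, -0.01437244, -0.0228411 ]), 'grip_force': 0.0, 'opening': 0.09186775406027058}
scene {'camera_matrix': array([[616.89612573,   0.        , 317.87138115],
       [  0.        , 616.89612573, 238.61361838],
       [  0.        ,   0.        ,   1.        ]]), 'position': array([-0.42389872, -0.51722847,  0.87636895]), 'attitude': array([-2.1703223 , -0.00817212, -0.98118597])}
side {'camera_matrix': array([[465.52911322,   0.        , 330.49423669],
       [  0.        , 465.52911322, 238.18040346],
       [  0.        ,   0.        ,   1.        ]]), 'position': array([ 0.07407996, -0.66597025,  0.63958719]), 'attitude': array([-2.11352933,  0.01787239, -0.51593474])}
wrist {'camera_matrix': array([[371.64829954,   0.        , 325.27145608],
       [  0.        , 371.64829954, 246.13271422],
       [  0.        ,   0.        ,   1.        ]]), 'mount': array([[ 1.66273900e-06, -9.56933508e-01, -2.90307185e-01,
         7.80777578e-02],
       [ 9.99999685e-01,  2.31899675e-04, -7.58678539e-04,
        -2.93800691e-04],
       [ 7.93327058e-04, -2.90307092e-01,  9.56933207e-01,
        -1.50171447e-01],
       [ 0.00000000e+00,  0.00000000e+00,  0.00000000e+00,
         1.00000000e+00]])}
```

View pics/scene0.png

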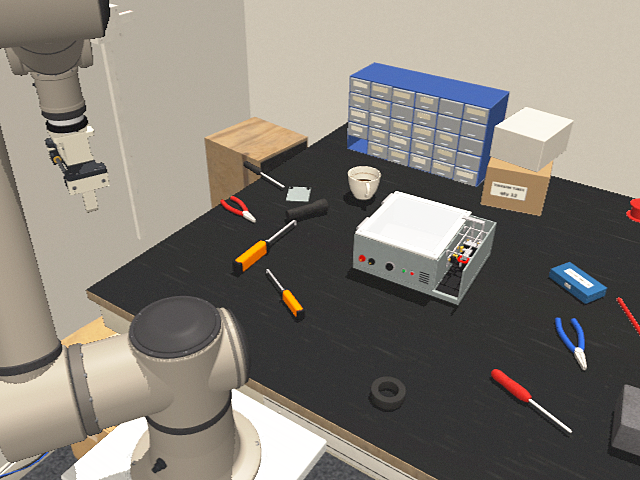

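View pics/side0.png

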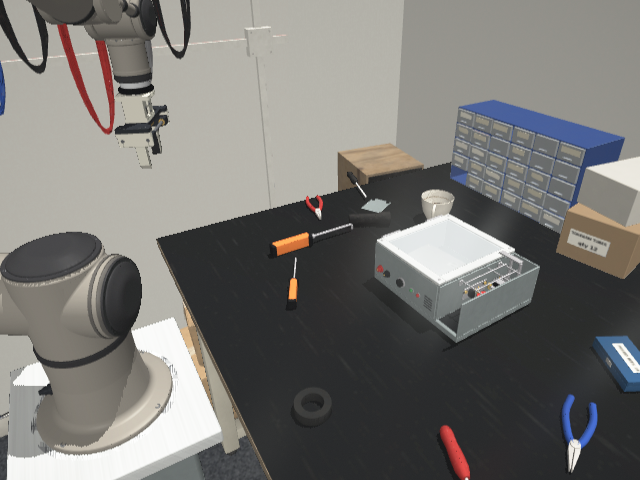

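Hook candidates in the scene picture are the large orange handle at (252,257), with its rod running to (296,224), and the small one at (291,303), with its rod to (268,271). The larger one fits. I'll confirm it in a crop and crop the box as well.

```bash
cat > h.py <<'E'
import numpy as np, cv2
from scipy.spatial.transform import Rotation as Ro
from cell import robot
def cam(n):
    m=robot.camera_model(n); return m["camera_matrix"],np.array(m["position"]),Ro.from_euler("xyz",m["attitude"]).as_matrix()
def px2w(n,u,v,z):
    K,p,R=cam(n); d=R@np.linalg.inv(K)@[u,v,1]; return p+d*(z-p[2])/d[2]
def w2px(n,P):
    K,p,R=cam(n); c=K@(R.T@(np.array(P)-p)); return c[:2]/c[2]
def wr_ray(u,v,pos,rot):
    m=robot.camera_model("wrist");K=m["camera_matrix"];M=np.array(m["mount"])
    x=(u-K[0,2])/K[0,0];y=(v-K[1,2])/K[1,1];r=np.hypot(x,y)
    d=np.array([x/r*np.sin(r),y/r*np.sin(r),np.cos(r)]); T=Ro.from_euler("xyz",rot).as_matrix()
    return pos+T@M[:3,3],T@M[:3,:3]@d
def wr2w(u,v,z,pos,rot):
    o,d=wr_ray(u,v,pos,rot); return o+d*(z-o[2])/d[2]
def w2wr(P,pos,rot):
    m=robot.camera_model("wrist");K=m["camera_matrix"];M=np.array(m["mount"]);T=Ro.from_euler("xyz",rot).as_matrix()
    c=M[:3,:3].T@(T.T@(np.array(P)-pos)-M[:3,3]);a=np.arctan2(np.hypot(c[0],c[1]),c[2]);h=np.hypot(c[0],c[1])
    return K[0,0]*a*c[:2]/h+K[:2,2]
def crop(src,dst,x,y,w,h,k):
    cv2.imwrite(dst,cv2.resize(cv2.imread(src)[y:y+h,x:x+w],None,fx=k,fy=k,interpolation=cv2.INTER_CUBIC))
E
python3 - <<'E'
from h import *
a=cv2.imread("pics/scene0.png")
A=cv2.resize(a[200:320,225:325],None,fx=4,fy=4,interpolation=2)
B=cv2.resize(a[180:305,345:500],None,fx=2.5,fy=2.5,interpolation=2)
s=cv2.imread("pics/side0.png");C=cv2.resize(s[210:340,370:545],None,fx=2.25,fy=2.25,interpolation=2)
o=np.zeros((600,800,3),np.uint8);o[:480,:400]=A;o[:B.shape[0],400:400+B.shape[1]]=B[:, :400];o[313:313+C.shape[0],400:400+min(400,C.shape[1])]=C[:600-313,:400]
cv2.imwrite("pics/c1.png",o)
E
```

```text
(no output)
```

View pics/c1.png

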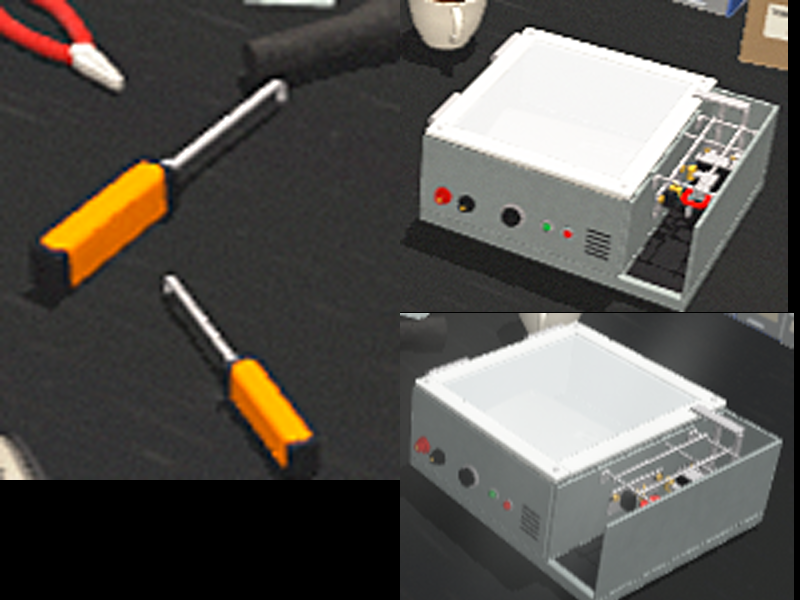

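The larger hook is confirmed: its handle runs from crop (54,246) to (158,166) and its bent end is at (280,84). The red loop is at crop (695,198), and the box's front bottom corners are at (683,305) and (420,220).

Run:
```python
from h import *
A=lambda x,y:(225+x/4,200+y/4)
B=lambda x,y:(345+(x-400)/2.5,180+y/2.5)
C=lambda x,y:(370+(x-400)/2.25,210+(y-313)/2.25)
f=lambda n,p,z:px2w(n,*p,z).round(4)
r,fr,t=f("scene",A(54,246),.032),f("scene",A(158,166),.032),f("scene",A(281,84),.023)
print("hook",r,fr,t,"yaw",np.arctan2(*(t-r)[1::-1]),np.linalg.norm(t-r), "fr-r",np.linalg.norm(fr-r),np.arctan2(*(fr-r)[1::-1]))
for n,a,b,l in (("scene",B(683,305),B(420,220),B(695,198)),("side",C(597,597),C(413,470),C(650,500))):
    a,b,l=f(n,a,0),f(n,b,0),f(n,l,.055); print(n,a,b,l,"yaw",np.arctan2(*(b-a)[1::-1])-np.pi/2,np.linalg.norm(b-a))
```

```text
hook [0.4262 0.2625 0.032 ] [0.5239 0.2631 0.032 ] [0.6514 0.2634 0.023 ] yaw 0.003996426325789951 0.22538156535085113 fr-r 0.09770184235724524 0.006141171516719603
scene [ 0.6153 -0.2012  0.    ] [0.5908 0.0534 0.    ] [ 0.6957 -0.1704  0.055 ] yaw 0.09593398788612184 0.255776093488035
side [ 0.6168 -0.1903  0.    ] [0.5851 0.046  0.    ] [ 0.6971 -0.1616  0.055 ] yaw 0.1333553238029399 0.23841681987645083
```

```bash
python3 -m jog '[[[1,-0.033,-0.009,0,0.12],[1,-0.066,-0.017,0,0.24],[1,-0.1,-0.026,0,0.36],[1,-0.133,-0.034,0,0.48],[1,-0.166,-0.043,0,0.6]]]' >/dev/null
python3 -m jog '[[[1,-0.032,0.012,0,0.12],[1,-0.064,0.023,0,0.24],[1,-0.097,0.035,0,0.36],[1,-0.129,0.046,0,0.48],[1,-0.161,0.058,0,0.6]]]' >/dev/null
python3 -m jog '[[[1,0,0,0,0.12],[1,0,0,0,0.24],[1,0,0,0,0.36],[1,0,0,0,0.48],[1,0,0,0,0.6]]]' >/dev/null
python3 -m jog '[[[1,0,0,0,0.12],[1,0,0,0,0.24],[1,0,0,0,0.36],[1,0,0,0,0.48],[1,0,0,0,0.6]]]' >/dev/null
python3 -m jog '[[[1,0,0,0,0.12],[1,0,0,0,0.24],[1,0,0,0,0.316],[1,0,0,0,0.316],[1,0,0,0,0.316]]]'
python3 - <<'E'
from h import *
s=robot.observe();np.save("p1.npy",[s["tool_pos"],s["tool_rot"]]);print(s["tool_pos"],s["tool_rot"],s["qpos"])
cv2.imwrite("pics/w1.png",robot.read_camera("wrist")[:,:,::-1])
for P in ([.484,.263,.032],[.412,.263,.032],[.654,.263,.02]): print(w2wr(P,s["tool_pos"],s["tool_rot"]))
E
```

```text
time: 2.23
tool_pos: [0.4832, 0.2628, 0.2345]
tool_rot: [3.142, 0.0, 0.002]
contact_force: [0.5, -0.5, 0.7]
opening: 0.092
grip_force: 0.0
[0.48320434 0.26277971 0.23449589] [3.14151415e+00 4.44549029e-04 2.30167652e-03] [3.58694779e-01 3.88407175e-01 1.45451617e+00 8.46326236e-05
 1.29911331e+00 1.92716668e+00]
[324.21458665 217.79546677]
[324.11284148 286.41786257]
[324.59636762  45.0621525 ]
```

View pics/w1.png

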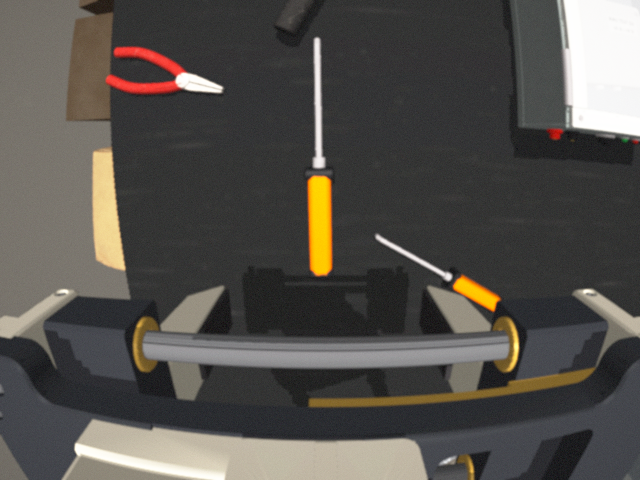

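The hook's handle runs from (320,277) to (319,172), and the tip end is at (317,39).

Run:
```python
from h import *
p,r=np.load("p1.npy")
for u,v,z in((320.5,274,.032),(319.5,177,.032),(318,45,.02),(317,38,.023)): print(wr2w(u,v,z,p,r).round(4))
```

```text
[0.4257 0.2667 0.032 ]
[0.5238 0.2675 0.032 ]
[0.6541 0.2694 0.02  ]
[0.6606 0.2703 0.023 ]
```

```bash
python3 -m jog '[[[0.1,0.007,-0.004,0.035,-0.012],[0.1,0.007,-0.004,0.07,-0.012],[0.1,0.007,-0.004,0.11,-0.012],[0.1,0.007,-0.004,0.15,-0.012],[0.1,0.007,-0.004,0.18,-0.012]]]' 
python3 -m jog '[[[0.1,0,0,0.02,0],[0.1,0,0,0.035,0],[0.1,0,0,0.043,0],[0.1,0,0,0.043,0],[0.1,0,0,0.043,0]]]' 
python3 -m jog '[[[-1,0,0,0,0],[-1,0,0,0,0],[-1,0,0,0,0],[-1,0,0,0,0],[-1,0,0,0,0]]]' 45
python3 -m jog '[[[-1,0,0,0,0],[-1,0,0,0,0],[-1,0,0,-0.002,0],[-1,0,0,-0.01,0],[-1,0,0,-0.02,0]]]' 45
```

```text
time: 2.7
tool_pos: [0.4891, 0.2663, 0.0518]
tool_rot: [3.141, 0.002, 0.014]
contact_force: [0.1, -0.3, 0.3]
opening: 0.0631
grip_force: 0.0
time: 3.12
tool_pos: [0.4906, 0.2669, 0.012]
tool_rot: [-3.141, -0.0, 0.013]
contact_force: [-0.1, -0.3, 0.8]
opening: 0.0504
grip_force: 0.0
time: 3.53
tool_pos: [0.4907, 0.2671, 0.0124]
tool_rot: [-3.141, -0.001, 0.012]
contact_force: [-0.1, 0.1, 1.8]
opening: 0.0221
grip_force: 18.6
time: 3.95
tool_pos: [0.4894, 0.2664, 0.0314]
tool_rot: [3.141, 0.003, 0.012]
contact_force: [-0.4, 0.2, -2.3]
opening: 0.0216
grip_force: 45.0
```

```bash
python3 -m jog '[[[-1,0,0,-0.03,0],[-1,0,0,-0.07,0],[-1,0,0,-0.11,0],[-1,0,0,-0.15,0],[-1,0,0,-0.18,0]]]' >/dev/null
python3 -m jog '[[[-1,0,0.025,-0.02,0],[-1,0,0.06,-0.04,0],[-1,0,0.095,-0.04,-0.03],[-1,0,0.13,-0.04,-0.06],[-1,0,0.165,-0.04,-0.09]]]' 
python3 -m jog '[[[-1,0,0.035,0,0],[-1,0,0.07,0,0],[-1,0,0.105,0,0],[-1,0,0.14,0,0],[-1,0,0.175,0,0]]]' >/dev/null
python3 -m jog '[[[-1,0,0.035,0,0],[-1,0,0.07,0,0],[-1,0,0.105,0,0],[-1,0,0.14,0,0],[-1,0,0.14,0,0]]]' >/dev/null
python3 -m jog '[[[-1,0,0,0,0],[-1,0,0,0,0]]]'
python3 - <<'E'
from h import *
s=robot.observe();np.save("p2.npy",[s["tool_pos"],s["tool_rot"]]);print(s["tool_pos"],s["tool_rot"],s["qpos"])
cv2.imwrite("pics/w2.png",robot.read_camera("wrist")[:,:,::-1])
cv2.imwrite("pics/s2.png",robot.read_camera("scene")[:,:,::-1])
print(w2wr([.70,-.165,.055],s["tool_pos"],s["tool_rot"]))
E
```

```text
time: 4.78
tool_pos: [0.4917, 0.1004, 0.253]
tool_rot: [3.141, -0.001, 0.104]
contact_force: [0.7, 0.6, -2.0]
opening: 0.0217
grip_force: 45.0
time: 5.78
tool_pos: [0.5238, -0.2112, 0.2519]
tool_rot: [-3.141, 0.0, 0.101]
contact_force: [-0.3, 0.1, -2.1]
opening: 0.0217
grip_force: 45.0
[ 0.52383786 -0.21118726  0.25190437] [-3.14081000e+00  3.01937141e-04  1.01216732e-01] [-5.19161417e-01  4.03753396e-01  1.38203341e+00  4.72079002e-04
  1.35650653e+00  9.50317745e-01]
[294.0179951   31.93715828]
```

View pics/w2.png

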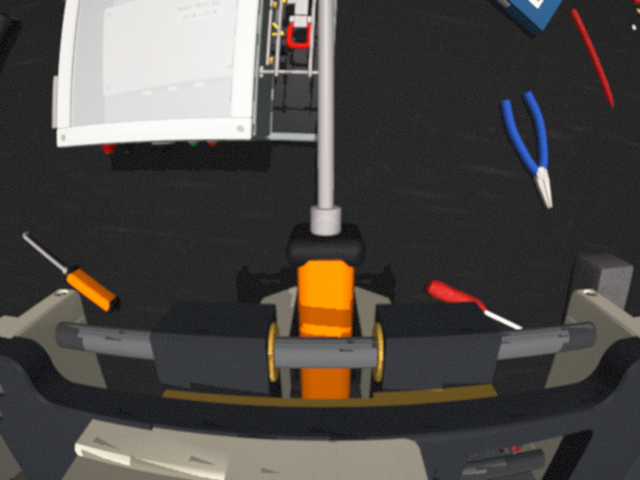

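The red loop is at about (300,35), clear of the rod. I'll enlarge that area.

```bash
python3 -c "
from h import *
crop('pics/w2.png','pics/c2.png',225,0,130,145,4)"
```

```text
(no output)
```

View pics/c2.png

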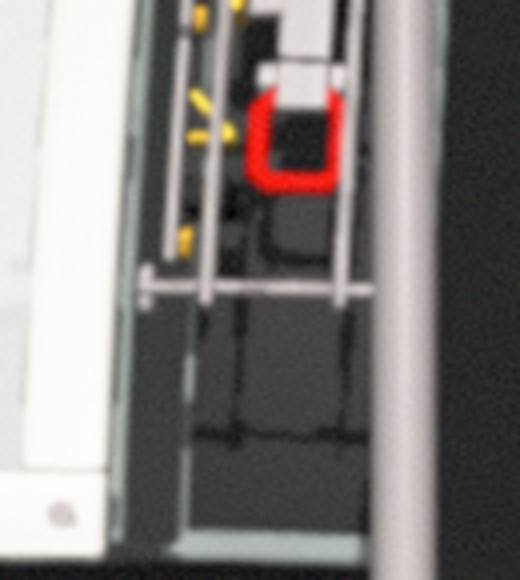

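The loop opening in the crop spans (272–328, 108–172), so its centre is (300,140), which is pixel (300,35). The sill's front edge is at crop y≈556.

Run:
```python
from h import *
p,r=np.load("p2.npy")
W=lambda x,y,z:wr2w(225+x/4,y/4,z,p,r)
g=lambda a,b:np.arctan2(*(a-b)[1::-1])
print("yaw wires",g(W(224,10,.096),W(205,290,.096)),g(W(357,10,.096),W(340,290,.096)))
a,b=W(300,172,.055),W(300,108,.055); l,q=W(272,140,.055),W(328,140,.055)
print("front/back",a.round(4),b.round(4),np.linalg.norm(a-b)," l/r",l.round(4),q.round(4),np.linalg.norm(l-q))
c=(l+q)/2;print("centre opening",c)
s=W(200,558,.02);s2=W(360,558,.02);print("sill",s,s2,"yaw",g(s,s2)-np.pi/2)
k=W(105,555,.108);f=W(22,470,.108);e=np.array([np.cos(.1),np.sin(.1),0]);print("lid corner",k,"dist sill->loop",(c-s)@e)
```

```text
yaw wires 0.04838358945622019 0.04845374435963928
front/back [ 0.6893 -0.1717  0.055 ] [ 0.7054 -0.17    0.055 ] 0.016165433431154574  l/r [ 0.6968 -0.1644  0.055 ] [ 0.6978 -0.1773  0.055 ] 0.012930369721714347
centre opening [ 0.69733389 -0.170842    0.055     ]
sill [ 0.59507485 -0.15310574  0.02      ] [ 0.59857106 -0.19381179  0.02      ] yaw 0.08567897129822377
lid corner [ 0.59588627 -0.14571106  0.108     ] dist sill->loop 0.09997749623561634
```

Run:
```python
from h import *
p,r=np.load("p2.npy")
im=cv2.imread("pics/w2.png");g=cv2.cvtColor(im,6).astype(int)
# white lid front edge: per column, last bright row ; right edge: per row last bright col <262
cols=np.arange(75,240,5);rows=np.arange(15,125,5)
F=[(c,max(y for y in range(100,160) if g[y,c]>200)) for c in cols]
E=[(max(x for x in range(200,262) if im[y,x].min()>215),y) for y in rows]
wf=np.array([wr2w(u,v,.108,p,r) for u,v in F]);we=np.array([wr2w(u,v,.108,p,r) for u,v in E])
print(F[::6],E[::5])
print("front yaw",-np.polyfit(wf[:,1],wf[:,0],1)[0],"right yaw",np.polyfit(we[:,0],we[:,1],1)[0])
```

```text
[(np.int64(75), 144), (np.int64(105), 142), (np.int64(135), 140), (np.int64(165), 139), (np.int64(195), 138), (np.int64(225), 138)] [(256, np.int64(15)), (254, np.int64(40)), (252, np.int64(65)), (251, np.int64(90)), (250, np.int64(115))]
front yaw 0.04995749263684051 right yaw 0.05351382836991611
```

Long edges (lid front and side, guard wires) agree on a box yaw of about 0.05. The opening centre is (0.697,-0.171). Next I'll back off, drop to entry height and check the tip.

```bash
python3 -m jog '[[[-1,-0.022,-0.007,0,0.01],[-1,-0.045,-0.015,0,0.02],[-1,-0.07,-0.023,0,0.03],[-1,-0.09,-0.03,0,0.04],[-1,-0.111,-0.037,0,0.051]]]' >/dev/null
python3 -m jog '[[[-1,0,0,0.03,0],[-1,0,0,0.07,0],[-1,0,0,0.11,0],[-1,0,0,0.15,0],[-1,0,0,0.178,0]]]' >/dev/null
python3 -m jog '[[[-1,0,0,0,0],[-1,0,0,0,0]]]'
python3 - <<'E'
from h import *
s=robot.observe();np.save("p3.npy",[s["tool_pos"],s["tool_rot"]]);print(s["tool_pos"],s["tool_rot"],s["qpos"])
a=robot.read_camera("scene")[:,:,::-1];b=robot.read_camera("side")[:,:,::-1]
cv2.imwrite("pics/s3.png",a);cv2.imwrite("pics/d3.png",b)
p=s["tool_pos"];e=np.array([np.cos(.05),np.sin(.05),0]);t=p+.168*e+[0,0,-.008]
for n in("scene","side"):print(n,"tip",w2px(n,t),"loop",w2px(n,[.6973,-.1708,.055]))
c=lambda i,x,y,w,h,k:cv2.resize(i[y:y+h,x:x+w],None,fx=k,fy=k,interpolation=2)
u,v=w2px("scene",t).astype(int);A=c(a,u-30,v-75,100,120,4);u,v=w2px("side",t).astype(int);B=c(b,u-30,v-75,100,120,4);print(w2px("scene",t).astype(int)-[30,75],[u-30,v-75])
cv2.imwrite("pics/c3.png",np.hstack([A,B]))
E
```

```text
time: 6.88
tool_pos: [0.4098, -0.1849, 0.0736]
tool_rot: [-3.14, 0.002, 0.052]
contact_force: [1.1, 0.4, -1.3]
opening: 0.0216
grip_force: 45.0
[ 0.40981717 -0.18490413  0.07362809] [-3.13997626e+00  1.90910569e-03  5.22353209e-02] [-5.94695490e-01  4.22766037e-01  1.93142115e+00  1.95818910e-04
  7.89903083e-01  9.23729046e-01]
scene tip [444.36508944 283.41723686] loop [463.42631653 258.91451905]
side tip [440.87966982 313.04216085] loop [484.56797322 295.51531595]
[414 208] [np.int64(410), np.int64(238)]
```

View pics/c3.png

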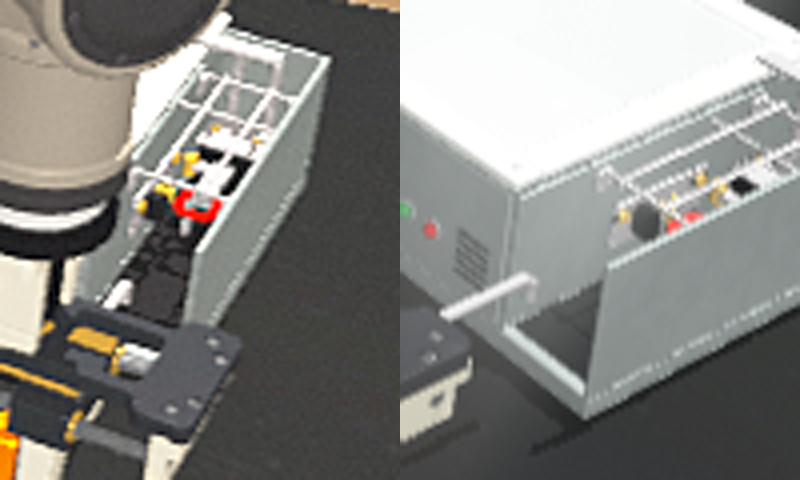

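The scene view shows the loop at (463,259.5), which matches the prediction. The side view shows the hook's tip bottom at about (443.5,313).

Run:
```python
from h import *
p,r=np.load("p3.npy");e=np.array([np.cos(.05),np.sin(.05),0]);n=np.array([-e[1],e[0],0])
for nm,u,v,z in(("side",443.5,313,.066),("side",443.5,307,.0805),("scene",446,279,.083),("scene",445,283,.075)):
    w=px2w(nm,u,v,z)-p;print(nm,w@e,w@n)
for z in(.066,.085):
  for d in(.167,.170,.173):print(z,d,w2px("side",p+d*e+[0,0,z-p[2]]),w2px("scene",p+d*e+[0,0,z-p[2]]))
d=cv2.imread("pics/d3.png")[290:325,415:460];s=cv2.imread("pics/s3.png")[260:295,430:465]
cv2.imwrite("pics/c4.png",np.hstack([cv2.resize(i,None,fx=11,fy=11,interpolation=0) for i in(d,s)]))
```

```text
side 0.1718015473450119 -0.00291212181539774
side 0.17042668947287135 -0.002142157240527647
scene 0.1619617438418954 -0.0036870368936315233
scene 0.15825703467242996 -0.003973595524894565
0.066 0.167 [440.50668094 313.08218783] [444.21245945 283.53120101]
0.066 0.17 [441.68673869 312.50202859] [444.73525192 282.77541482]
0.066 0.173 [442.86313963 311.92366717] [445.25633713 282.02209676]
0.085 0.167 [441.57622609 305.14412825] [445.33602854 276.40722615]
0.085 0.17 [442.76802509 304.56982991] [445.86130321 275.65692076]
0.085 0.173 [443.95608895 303.99733143] [446.38484831 274.90908589]
```

View pics/c4.png

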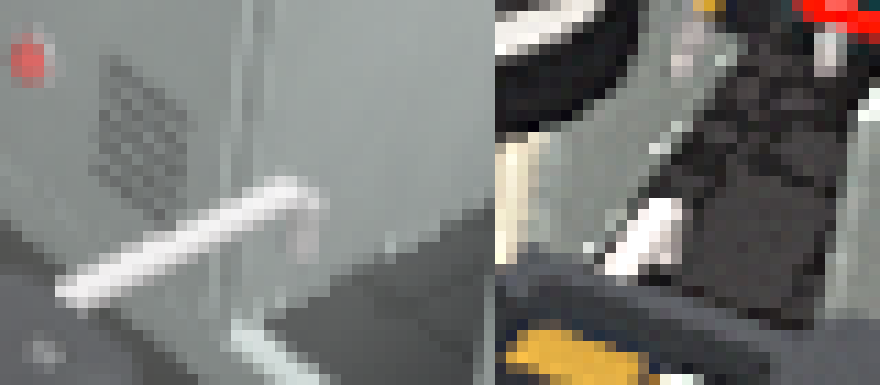

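Run:
```python
from h import *
from scipy.optimize import least_squares
p,r=np.load("p3.npy");e=np.array([np.cos(.05),np.sin(.05),0]);n=np.array([-e[1],e[0],0])
# points: bottom & top centre of bend
ob=[("side",442.7,313.8,0),("side",443.0,306.3,.019),("scene",446,284.4,0),("scene",446.2,278,.019)]
def f(x):
    P=p+x[0]*e+x[1]*n+[0,0,x[2]]
    return np.concatenate([w2px(c,P+[0,0,h])-[u,v] for c,u,v,h in ob])
s=least_squares(f,[.168,0,-.008]);print(s.x,f(s.x).round(1))
# loop relative to tool, scene camera, measured 
print((px2w("scene",463,259.5,.055)-p)@e,(px2w("scene",463,259.5,.055)-p)@n,(np.array([.6973,-.1708,.055])-p)@e,(np.array([.6973,-.1708,.055])-p)@n)
```

```text
[ 0.16965121 -0.00221593 -0.010538  ] [-0.5  0.6  0.3  0.2 -0.5 -0.1  0.4 -0.8]
0.28517933535327195 -0.00023487864627841706 0.2878284606884148 -0.00028165340875689095
```

```bash
python3 -m jog '[[[-1,0,-0.0013,-0.002,0],[-1,0.015,-0.0013,-0.002,0],[-1,0.035,-0.0013,-0.002,0],[-1,0.055,-0.0013,-0.002,0],[-1,0.075,-0.0013,-0.002,0]]]' 
python3 -m jog '[[[-1,0.015,0,0,0],[-1,0.03,0,0,0],[-1,0.04,0,0,0],[-1,0.044,0,0,0],[-1,0.044,0,0,0]]]'
python3 -m jog '[[[-1,0,0,0,0],[-1,0,0,0,0]]]'
python3 - <<'E'
from h import *
s=robot.observe();np.save("p4.npy",[s["tool_pos"],s["tool_rot"]]);p=s["tool_pos"];print(p,s["tool_rot"],s["contact_force"])
a=robot.read_camera("scene")[:,:,::-1];b=robot.read_camera("side")[:,:,::-1]
cv2.imwrite("pics/c5.png",np.hstack([cv2.resize(i,None,fx=8,fy=8,interpolation=2) for i in(a[235:285,435:485],b[270:320,460:510])]))
e=np.array([np.cos(.051),np.sin(.051),0]);n=np.array([-e[1],e[0],0]);d=np.array([.6973,-.1708,0])-p
print("fwd left",d@e-.169,d@n+.0015)
E
```

```text
time: 7.4
tool_pos: [0.4868, -0.1812, 0.0781]
tool_rot: [3.14, -0.003, 0.051]
contact_force: [0.0, 0.6, -1.6]
opening: 0.0218
grip_force: 45.0
time: 7.82
tool_pos: [0.5301, -0.1788, 0.0773]
tool_rot: [3.14, -0.003, 0.051]
contact_force: [0.1, -0.1, -1.3]
opening: 0.0216
grip_force: 45.0
time: 7.98
tool_pos: [0.5283, -0.1786, 0.0762]
tool_rot: [3.142, -0.0, 0.051]
contact_force: [0.9, -0.1, -2.0]
opening: 0.022
grip_force: 45.0
[ 0.52830996 -0.17864426  0.0762392 ] [ 3.14156899e+00 -4.73617796e-05  5.06377926e-02] [ 0.87744588 -0.07824052 -2.04823961]
fwd left 0.00017020330928793626 0.0007193049600158628
```

View pics/c5.png

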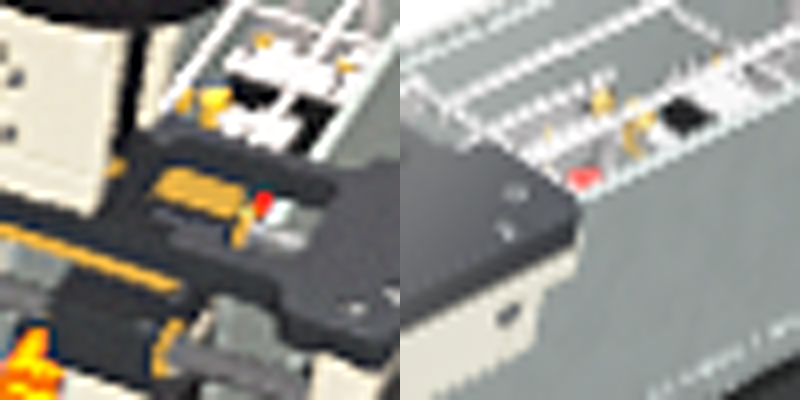

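```bash
python3 -m jog '[[[-1,0,0,0.003,0],[-1,0,0,0.006,0],[-1,0,0,0.009,0],[-1,0,0,0.011,0],[-1,0,0,0.012,0]]]' 
python3 -m jog '[[[-1,0,0,0.002,0],[-1,0,0,0.004,0],[-1,0,0,0.006,0],[-1,0,0,0.008,0],[-1,0,0,0.008,0]]]'
python3 -m jog '[[[-1,-0.001,0,0,0],[-1,-0.002,0,0,0],[-1,-0.003,0,0,0],[-1,-0.004,0,0,0],[-1,-0.004,0,0,0]]]'
python3 -m jog '[[[-1,-0.001,0,0,0],[-1,-0.002,0,0,0],[-1,-0.003,0,0,0],[-1,-0.003,0,0,0],[-1,-0.003,0,0,0]]]'
```

```text
time: 8.5
tool_pos: [0.5286, -0.1785, 0.0631]
tool_rot: [-3.141, 0.001, 0.051]
contact_force: [0.0, 0.1, -2.3]
opening: 0.0219
grip_force: 45.0
time: 8.92
tool_pos: [0.5286, -0.1785, 0.0552]
tool_rot: [-3.141, 0.001, 0.051]
contact_force: [0.4, 0.5, -1.4]
opening: 0.0214
grip_force: 45.0
time: 9.33
tool_pos: [0.5247, -0.1789, 0.0558]
tool_rot: [-3.142, -0.0, 0.051]
contact_force: [0.4, 0.5, -2.2]
opening: 0.0215
grip_force: 45.0
time: 9.75
tool_pos: [0.5222, -0.1791, 0.0558]
tool_rot: [3.141, -0.001, 0.051]
contact_force: [2.5, 1.2, -2.3]
opening: 0.0221
grip_force: 45.0
```

```bash
python3 -m jog '[[[-1,-0.001,0,0,0],[-1,-0.002,0,0,0],[-1,-0.003,0,0,0],[-1,-0.004,0,0,0],[-1,-0.005,0,0,0]]]'
python3 -m jog '[[[-1,-0.001,0,0,0],[-1,-0.002,0,0,0],[-1,-0.003,0,0,0],[-1,-0.004,0,0,0],[-1,-0.005,0,0,0]]]'
```

```text
time: 10.17
tool_pos: [0.5178, -0.1794, 0.0559]
tool_rot: [3.141, -0.002, 0.051]
contact_force: [5.3, 0.1, -2.4]
opening: 0.0215
grip_force: 45.0
time: 10.58
tool_pos: [0.5129, -0.1797, 0.056]
tool_rot: [3.141, -0.002, 0.051]
contact_force: [5.6, -0.2, -2.7]
opening: 0.0221
grip_force: 45.0
```

```bash
cat > chk.py <<'E'
import sys
from cell import robot
s=robot.observe();f=s["contact_force"];print(round(s["time"],2),s["tool_pos"].round(4),f.round(1),round(s["grip_force"]))
sys.exit(f[0]>float(sys.argv[1]))
E
c(){ python3 chk.py 7.6; }
python3 -m jog '[[[-1,-0.001,0,0,0],[-1,-0.002,0,0,0],[-1,-0.003,0,0,0]]]' >/dev/null; c &&
python3 -m jog '[[[-1,-0.0005,0,0,0],[-1,-0.001,0,0,0]]]' >/dev/null && c &&
python3 -m jog '[[[-1,-0.0005,0,0,0],[-1,-0.001,0,0,0]]]' >/dev/null && c &&
python3 -m jog '[[[-1,-0.0005,0,0,0],[-1,-0.001,0,0,0]]]' >/dev/null && c &&
python3 -m jog '[[[-1,-0.0005,0,0,0],[-1,-0.001,0,0,0]]]' >/dev/null && c &&
python3 -m jog '[[[-1,-0.0005,0,0,0],[-1,-0.001,0,0,0]]]' >/dev/null && c &&
python3 -m jog '[[[-1,-0.0005,0,0,0],[-1,-0.001,0,0,0]]]' >/dev/null && c &&
python3 -m jog '[[[-1,-0.0005,0,0,0],[-1,-0.001,0,0,0]]]' >/dev/null && c &&
python3 -m jog '[[[-1,-0.0005,0,0,0],[-1,-0.001,0,0,0]]]' >/dev/null && c
```

```text
10.83 [ 0.5093 -0.1798  0.0559] [ 3.1  0.4 -3.1] 45False
```

```bash
sed -i 's/sys.exit(\(.*\))$/sys.exit(int(\1))/' chk.py
c(){ python3 chk.py 7.6; }
python3 -m jog '[[[-1,-0.0005,0,0,0],[-1,-0.001,0,0,0]]]' >/dev/null && c &&
python3 -m jog '[[[-1,-0.0005,0,0,0],[-1,-0.001,0,0,0]]]' >/dev/null && c &&
python3 -m jog '[[[-1,-0.0005,0,0,0],[-1,-0.001,0,0,0]]]' >/dev/null && c &&
python3 -m jog '[[[-1,-0.0005,0,0,0],[-1,-0.001,0,0,0]]]' >/dev/null && c &&
python3 -m jog '[[[-1,-0.0005,0,0,0],[-1,-0.001,0,0,0]]]' >/dev/null && c &&
python3 -m jog '[[[-1,-0.0005,0,0,0],[-1,-0.001,0,0,0]]]' >/dev/null && c &&
python3 -m jog '[[[-1,-0.0005,0,0,0],[-1,-0.001,0,0,0]]]' >/dev/null && c &&
python3 -m jog '[[[-1,-0.0005,0,0,0],[-1,-0.001,0,0,0]]]' >/dev/null && c
```

```text
11.0 [ 0.5081 -0.1798  0.0558] [ 3.7  0.9 -2.6] 45
11.17 [ 0.507  -0.1799  0.0558] [ 4.9  0.2 -2.2] 45
11.33 [ 0.506  -0.1799  0.0558] [ 4.1  0.7 -1.9] 45
11.5 [ 0.505  -0.1799  0.0558] [ 4.   0.5 -2.7] 45
11.67 [ 0.504  -0.18    0.0558] [ 5.1  0.6 -1.9] 45
11.83 [ 0.5029 -0.18    0.0557] [ 5.   0.2 -2.6] 45
12.0 [ 0.5019 -0.1801  0.0557] [ 6.   0.8 -2.4] 45
12.17 [ 0.5009 -0.1801  0.0557] [ 4.4 -0.1 -2.7] 45
```

```bash
c(){ python3 chk.py 7.6; }
python3 -m jog '[[[-1,-0.0005,0,0,0],[-1,-0.001,0,0,0]]]' >/dev/null && c &&
python3 -m jog '[[[-1,-0.0005,0,0,0],[-1,-0.001,0,0,0]]]' >/dev/null && c &&
python3 -m jog '[[[-1,-0.0005,0,0,0],[-1,-0.001,0,0,0]]]' >/dev/null && c &&
python3 -m jog '[[[-1,-0.0005,0,0,0],[-1,-0.001,0,0,0]]]' >/dev/null && c &&
python3 -m jog '[[[-1,-0.0005,0,0,0],[-1,-0.001,0,0,0]]]' >/dev/null && c &&
python3 -m jog '[[[-1,-0.0005,0,0,0],[-1,-0.001,0,0,0]]]' >/dev/null && c &&
python3 -m jog '[[[-1,-0.0005,0,0,0],[-1,-0.001,0,0,0]]]' >/dev/null && c &&
python3 -m jog '[[[-1,-0.0005,0,0,0],[-1,-0.001,0,0,0]]]' >/dev/null && c
```

```text
12.33 [ 0.4999 -0.1801  0.0557] [ 5.2  0.5 -2.1] 45
12.5 [ 0.4989 -0.1802  0.0557] [ 5.6 -0.7 -3. ] 45
12.67 [ 0.4979 -0.1802  0.0557] [ 4.6  0.  -2.1] 45
12.83 [ 0.4969 -0.1803  0.0557] [ 5.7  0.8 -1.7] 45
13.0 [ 0.4959 -0.1804  0.0557] [ 5.2  0.7 -2.6] 45
13.17 [ 0.4952 -0.1805  0.0558] [ 6.4 -0.1 -3. ] 45
13.33 [ 0.4943 -0.1805  0.0558] [ 7.5  0.2 -2.8] 45
13.5 [ 0.4934 -0.1806  0.0558] [ 6.5  0.4 -2.5] 45
```

```bash
c(){ python3 chk.py 9; }
python3 -m jog '[[[-1,-0.0005,0,0,0],[-1,-0.0005,0,0,0]]]' >/dev/null && c &&
python3 -m jog '[[[-1,-0.0005,0,0,0],[-1,-0.0005,0,0,0]]]' >/dev/null && c &&
python3 -m jog '[[[-1,-0.0005,0,0,0],[-1,-0.0005,0,0,0]]]' >/dev/null && c &&
python3 -m jog '[[[-1,-0.0005,0,0,0],[-1,-0.0005,0,0,0]]]' >/dev/null && c &&
python3 -m jog '[[[-1,-0.0005,0,0,0],[-1,-0.0005,0,0,0]]]' >/dev/null && c &&
python3 -m jog '[[[-1,-0.0005,0,0,0],[-1,-0.0005,0,0,0]]]' >/dev/null && c &&
python3 -m jog '[[[-1,-0.0005,0,0,0],[-1,-0.0005,0,0,0]]]' >/dev/null && c &&
python3 -m jog '[[[-1,-0.0005,0,0,0],[-1,-0.0005,0,0,0]]]' >/dev/null && c
```

```text
13.67 [ 0.4928 -0.1806  0.0558] [ 6.6  0.7 -2. ] 45
13.83 [ 0.4924 -0.1806  0.0558] [ 6.3  0.7 -3.2] 45
14.0 [ 0.4919 -0.1806  0.0558] [ 6.7  0.6 -3. ] 45
14.17 [ 0.4915 -0.1807  0.0558] [ 7.2  0.2 -2.7] 45
14.33 [ 0.491  -0.1807  0.0558] [ 7.7  0.9 -3.1] 45
14.5 [ 0.4906 -0.1808  0.0558] [ 8.2  0.4 -3.8] 45
14.67 [ 0.4901 -0.1808  0.0558] [ 8.1  0.2 -2.5] 45
14.83 [ 0.4896 -0.1808  0.0558] [ 7.6  0.8 -2.6] 45
```

```bash
c(){ python3 chk.py 9; }
python3 -m jog '[[[-1,-0.0005,0,0,0],[-1,-0.0005,0,0,0]]]' >/dev/null && c &&
python3 -m jog '[[[-1,-0.0005,0,0,0],[-1,-0.0005,0,0,0]]]' >/dev/null && c &&
python3 -m jog '[[[-1,-0.0005,0,0,0],[-1,-0.0005,0,0,0]]]' >/dev/null && c &&
python3 -m jog '[[[-1,-0.0005,0,0,0],[-1,-0.0005,0,0,0]]]' >/dev/null && c &&
python3 -m jog '[[[-1,-0.0005,0,0,0],[-1,-0.0005,0,0,0]]]' >/dev/null && c &&
python3 -m jog '[[[-1,-0.0005,0,0,0],[-1,-0.0005,0,0,0]]]' >/dev/null && c &&
python3 -m jog '[[[-1,-0.0005,0,0,0],[-1,-0.0005,0,0,0]]]' >/dev/null && c &&
python3 -m jog '[[[-1,-0.0005,0,0,0],[-1,-0.0005,0,0,0]]]' >/dev/null && c
```

```text
15.0 [ 0.4889 -0.1808  0.0558] [ 6.8  1.4 -2.6] 45
15.17 [ 0.4883 -0.1808  0.0558] [ 7.5  0.  -2.3] 45
15.33 [ 0.4877 -0.1808  0.0558] [ 6.   0.1 -2.5] 45
15.5 [ 0.4872 -0.1808  0.0558] [ 5.8 -0.3 -2.9] 45
15.67 [ 0.4867 -0.1809  0.0558] [ 5.2  0.6 -1.3] 45
15.83 [ 0.4861 -0.1809  0.0558] [ 5.8  0.6 -1.3] 45
16.0 [ 0.4857 -0.1809  0.0558] [ 5.7  1.  -2.2] 45
16.17 [ 0.4852 -0.1809  0.0557] [ 6.4  0.5 -3.2] 45
```

```bash
c(){ python3 chk.py 8.7; }
python3 -m jog '[[[-1,-0.0004,0,0,0],[-1,-0.0004,0,0,0]]]' >/dev/null && c &&
python3 -m jog '[[[-1,-0.0004,0,0,0],[-1,-0.0004,0,0,0]]]' >/dev/null && c &&
python3 -m jog '[[[-1,-0.0004,0,0,0],[-1,-0.0004,0,0,0]]]' >/dev/null && c &&
python3 -m jog '[[[-1,-0.0004,0,0,0],[-1,-0.0004,0,0,0]]]' >/dev/null && c &&
python3 -m jog '[[[-1,-0.0004,0,0,0],[-1,-0.0004,0,0,0]]]' >/dev/null && c &&
python3 -m jog '[[[-1,-0.0004,0,0,0],[-1,-0.0004,0,0,0]]]' >/dev/null && c
```

```text
16.33 [ 0.4847 -0.181   0.0558] [ 5.7  0.7 -2.8] 45
16.5 [ 0.4843 -0.181   0.0557] [ 5.9  1.2 -2.5] 45
16.67 [ 0.4839 -0.181   0.0558] [ 6.1  0.7 -2.8] 45
16.83 [ 0.4835 -0.181   0.0558] [ 6.3 -0.2 -2.3] 45
17.0 [ 0.4831 -0.181   0.0558] [ 5.7  0.4 -2. ] 45
17.17 [ 0.4827 -0.181   0.0557] [ 6.4 -0.1 -2.1] 45
```

```bash
c(){ python3 chk.py 9; }
python3 -m jog '[[[-1,-0.0005,0,0,0],[-1,-0.0005,0,0,0]]]' >/dev/null && c &&
python3 -m jog '[[[-1,-0.0005,0,0,0],[-1,-0.0005,0,0,0]]]' >/dev/null && c &&
python3 -m jog '[[[-1,-0.0005,0,0,0],[-1,-0.0005,0,0,0]]]' >/dev/null && c &&
python3 -m jog '[[[-1,-0.0005,0,0,0],[-1,-0.0005,0,0,0]]]' >/dev/null && c &&
python3 -m jog '[[[-1,-0.0005,0,0,0],[-1,-0.0005,0,0,0]]]' >/dev/null && c &&
python3 -m jog '[[[-1,-0.0005,0,0,0],[-1,-0.0005,0,0,0]]]' >/dev/null && c &&
python3 -m jog '[[[-1,-0.0005,0,0,0],[-1,-0.0005,0,0,0]]]' >/dev/null && c &&
python3 -m jog '[[[-1,-0.0005,0,0,0],[-1,-0.0005,0,0,0]]]' >/dev/null && c &&
python3 -m jog '[[[-1,-0.0005,0,0,0],[-1,-0.0005,0,0,0]]]' >/dev/null && c &&
python3 -m jog '[[[-1,-0.0005,0,0,0],[-1,-0.0005,0,0,0]]]' >/dev/null && c
```

```text
17.33 [ 0.4822 -0.1811  0.0557] [ 6.1  1.  -3.1] 45
17.5 [ 0.4816 -0.1811  0.0557] [ 6.4  0.1 -3.4] 45
17.67 [ 0.4812 -0.1812  0.0558] [ 6.   0.5 -2.6] 45
17.83 [ 0.4807 -0.1812  0.0558] [ 7.1  0.5 -2.5] 45
18.0 [ 0.4803 -0.1812  0.0558] [ 6.9  0.8 -2. ] 45
18.17 [ 0.4798 -0.1812  0.0558] [ 5.8  0.5 -2.4] 45
18.33 [ 0.4796 -0.1813  0.0559] [ 8.2  0.8 -2.8] 45
18.5 [ 0.4795 -0.1814  0.0559] [ 9.2  0.8 -4.2] 45
```

```bash
c(){ python3 chk.py 9.8; }
python3 -m jog '[[[-1,-0.0003,0,0,0],[-1,-0.0003,0,0,0]]]' >/dev/null && c &&
python3 -m jog '[[[-1,-0.0003,0,0,0],[-1,-0.0003,0,0,0]]]' >/dev/null && c &&
python3 -m jog '[[[-1,-0.0003,0,0,0],[-1,-0.0003,0,0,0]]]' >/dev/null && c
```

```text
18.67 [ 0.4795 -0.1814  0.0559] [ 9.7  0.7 -4. ] 45
18.83 [ 0.4794 -0.1815  0.056 ] [ 9.5  0.7 -4.3] 45
19.0 [ 0.4793 -0.1815  0.056 ] [11.5  0.1 -5.9] 45
```

```bash
c(){ python3 chk.py 99; }
python3 -m jog '[[[-1,0.0005,0,0,0],[-1,0.001,0,0,0]]]' >/dev/null && c 
python3 -m jog '[[[-1,0.0005,0,0,0],[-1,0.001,0,0,0]]]' >/dev/null && c 
python3 -m jog '[[[-1,0.0005,0,0,0],[-1,0.001,0,0,0]]]' >/dev/null && c
python3 - <<'E'
from h import *
a=robot.read_camera("scene")[:,:,::-1];b=robot.read_camera("side")[:,:,::-1]
w=robot.read_camera("wrist")[:,:,::-1]
cv2.imwrite("pics/w6.png",w)
cv2.imwrite("pics/c6.png",np.hstack([cv2.resize(i,(400,400),interpolation=2) for i in(a[160:320,345:505],b[205:345,370:510])]))
E
```

```text
19.17 [ 0.4796 -0.1813  0.0559] [ 7.5  1.3 -2.9] 45
19.33 [ 0.4799 -0.1812  0.0557] [ 5.7  0.3 -2.3] 45
19.5 [ 0.4808 -0.1811  0.0557] [ 5.7  0.4 -2.9] 45
```

View pics/c6.png

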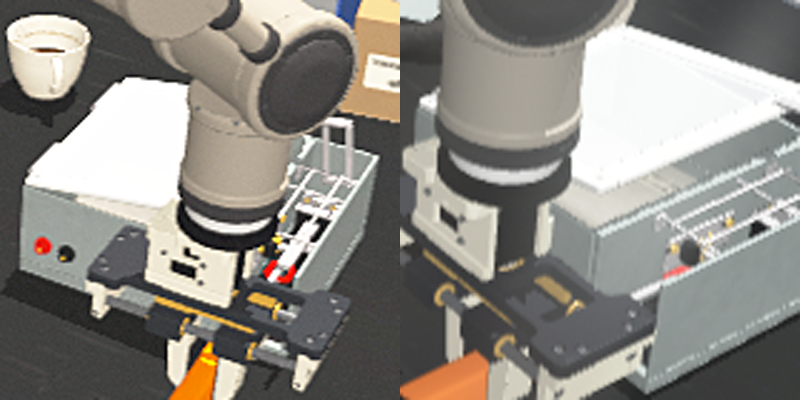

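The lid has sprung up. The loop is now at about scene (458,269). I'll ease off further to see whether the catch holds.

```bash
c(){ python3 chk.py 99; }
python3 -m jog '[[[-1,0.0005,0,0,0],[-1,0.0005,0,0,0]]]' >/dev/null && c 
python3 -m jog '[[[-1,0.0005,0,0,0],[-1,0.0005,0,0,0]]]' >/dev/null && c 
python3 -m jog '[[[-1,0.0005,0,0,0],[-1,0.0005,0,0,0]]]' >/dev/null && c 
python3 -m jog '[[[-1,0.0005,0,0,0],[-1,0.0005,0,0,0]]]' >/dev/null && c
python3 - <<'E'
from h import *
print(px2w("scene",463,259.5,.055)-px2w("scene",457.8,268.8,.055))
E
```

```text
19.82 [ 0.4813 -0.1811  0.0558] [ 5.7  0.4 -3.2] 45
19.98 [ 0.4816 -0.1811  0.0557] [ 4.8  0.4 -2.2] 45
20.15 [ 0.4818 -0.181   0.0556] [ 3.1 -0.  -1.4] 45
20.32 [ 0.4822 -0.1809  0.0556] [ 1.5 -0.6 -1.2] 45
[0.0391668 0.0042046 0.       ]
```

```bash
c(){ python3 chk.py 99; }
python3 -m jog '[[[-1,0.001,0,0,0],[-1,0.002,0,0,0]]]' >/dev/null && c 
python3 -m jog '[[[-1,0.001,0,0,0],[-1,0.002,0,0,0],[-1,0.002,0,0,0]]]' >/dev/null && c
```

```text
20.48 [ 0.4837 -0.1806  0.0554] [-0.3  0.6 -2.5] 45
20.73 [ 0.4866 -0.1807  0.0555] [ 1.  -0.3 -1.3] 45
```

The catch holds, since the hook moves freely in the loop. I'll unhook, back out and carry it to its original spot.

```bash
python3 -m jog '[[[-1,0,0,-0.004,0],[-1,0,0,-0.009,0],[-1,0,0,-0.015,0],[-1,0,0,-0.02,0],[-1,0,0,-0.02,0]]]' >/dev/null; python3 chk.py 99
python3 -m jog '[[[-1,-0.01,0,0,0],[-1,-0.03,0,0,0],[-1,-0.05,0,0,0],[-1,-0.075,0,0,0],[-1,-0.09,0,0,0]]]' >/dev/null; python3 chk.py 99
python3 -m jog '[[[-1,0,0,-0.03,0],[-1,0,0,-0.065,0],[-1,0,0,-0.1,0],[-1,0,0,-0.135,0],[-1,0,0,-0.15,0]]]' >/dev/null; python3 chk.py 99
python3 -m jog '[[[-1,0,-0.025,0,0.01],[-1,0,-0.06,0,0.02],[-1,0,-0.095,0,0.03],[-1,0,-0.13,0,0.038],[-1,0,-0.165,0,0.038]]]' >/dev/null; python3 chk.py 99
python3 -m jog '[[[-1,0.01,-0.035,0,0],[-1,0.02,-0.07,0,0],[-1,0.03,-0.105,0,0],[-1,0.04,-0.14,0,0],[-1,0.05,-0.165,0,0]]]' >/dev/null; python3 chk.py 99
```

```text
21.15 [ 0.4874 -0.1812  0.0772] [ 0.1  0.1 -1.3] 45
21.57 [ 0.3946 -0.1848  0.0757] [-0.5  0.  -1.8] 45
21.98 [ 0.398  -0.1863  0.2303] [ 0.6 -0.2 -2. ] 45
22.4 [ 0.3878 -0.0192  0.226 ] [ 1.5  0.3 -1.9] 45
22.82 [0.4361 0.1478 0.226 ] [ 0.1  0.7 -1.7] 45
```

```bash
python3 -m jog '[[[-1,0.015,-0.033,0,0],[-1,0.03,-0.066,0,0],[-1,0.045,-0.1,0,0],[-1,0.056,-0.118,0,0],[-1,0.056,-0.118,0,0]]]' >/dev/null; python3 chk.py 99
python3 -m jog '[[[-1,0,0,0.03,0],[-1,0,0,0.07,0],[-1,0,0,0.11,0],[-1,0,0,0.14,0],[-1,0,0,0.16,0]]]' >/dev/null; python3 chk.py 99
python3 - <<'E'
from h import *
s=robot.observe();print(s["tool_pos"],s["tool_rot"])
a=robot.read_camera("scene")[:,:,::-1];b=robot.read_camera("side")[:,:,::-1]
cv2.imwrite("pics/c7.png",np.hstack([cv2.resize(i,None,fx=2.5,fy=2.5,interpolation=2) for i in(b[170:330,240:400],a[160:320,345:505])]))
E
```

```text
23.23 [0.4918 0.2672 0.2252] [-0.6 -1.8 -1.4] 45
23.65 [0.4886 0.2624 0.0626] [-0.5  0.1 -2.6] 45
[0.48858235 0.26235253 0.06256604] [3.13976223 0.00469963 0.01247743]
```

View pics/c7.png

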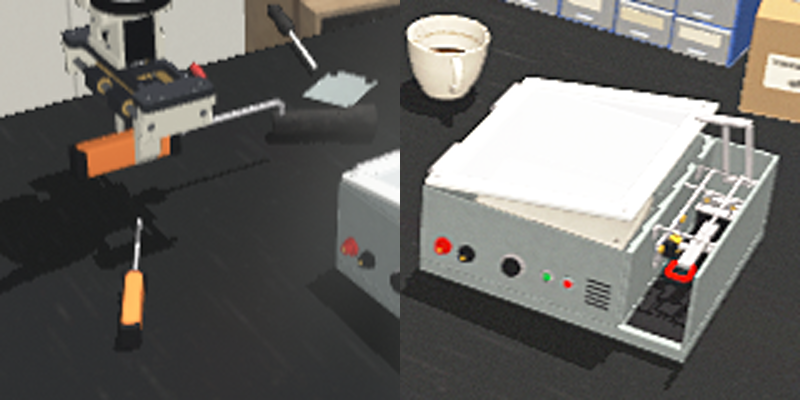

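The bolt stays drawn with the lid up, and the spot below is clear. I'll lower the hook, set slightly back from the torch.

```bash
python3 -m jog '[[[-1,-0.005,0,0.01,0],[-1,-0.01,0,0.025,0],[-1,-0.01,0,0.035,0],[-1,-0.01,0,0.044,0],[-1,-0.01,0,0.046,0]]]' >/dev/null; python3 chk.py 99
python3 -m jog '[[[-1,0,0,0.001,0],[-1,0,0,0.002,0],[-1,0,0,0.002,0]]]' >/dev/null; python3 chk.py 99
```

```text
24.17 [0.4809 0.2634 0.0194] [ 0.1 -0.6 -1.8] 45
24.42 [0.4813 0.2637 0.0182] [ 0.1  0.1 -2. ] 45
```

```bash
python3 -m jog '[[[-1,0,0,0.0015,0],[-1,0,0,0.003,0],[-1,0,0,0.004,0],[-1,0,0,0.004,0]]]' >/dev/null; python3 chk.py 99
python3 -m jog '[[[-1,0,0,0.001,0],[-1,0,0,0.001,0]]]' >/dev/null; python3 chk.py 99
python3 -m jog '[[[-1,0,0,0.001,0],[-1,0,0,0.001,0]]]' >/dev/null; python3 chk.py 99
```

```text
24.75 [0.4807 0.2636 0.0136] [-1.2 -1.1 -2.1] 45
24.92 [0.4807 0.2636 0.0126] [-0.4  0.2 -2.1] 45
25.08 [0.4808 0.2636 0.0124] [-1.9 -1.4  3.6] 45
```

```bash
python3 -m jog '[[[-1,0,0,0,0],[-1,0,0,0,0],[-1,0,0,0,0]]]' 4 >/dev/null; python3 chk.py 99
python3 -m jog '[[[-0.1,0,0,0,0],[-0.1,0,0,0,0],[-0.1,0,0,0,0],[-0.1,0,0,0,0],[-0.1,0,0,0,0]]]' 
python3 -m jog '[[[-0.1,0,0,-0.01,0],[-0.1,0,0,-0.03,0],[-0.1,0,0,-0.06,0],[-0.1,0,0,-0.1,0],[-0.1,0,0,-0.14,0]]]'
python3 -m jog '[[[-0.1,-0.03,0,-0.03,0],[-0.1,-0.06,0,-0.06,0],[-0.1,-0.06,0,-0.06,0],[-0.1,-0.06,0,-0.06,0]]]' >/dev/null
python3 - <<'E'
from h import *
a=robot.read_camera("scene")[:,:,::-1];w=robot.read_camera("wrist")[:,:,::-1]
cv2.imwrite("pics/c8.png",np.hstack([cv2.resize(a[150:350,200:520],(440,275)),cv2.resize(w,(360,275))]))
E
```

```text
25.33 [0.4808 0.2637 0.0123] [-3.2 -1.   5.8] 4
time: 25.75
tool_pos: [0.4808, 0.2636, 0.0116]
tool_rot: [-3.142, 0.0, 0.013]
contact_force: [-0.3, -0.3, -0.1]
opening: 0.0411
grip_force: 0.0
time: 26.17
tool_pos: [0.48, 0.2633, 0.1534]
tool_rot: [3.141, 0.001, 0.013]
contact_force: [1.9, 1.1, 0.6]
opening: 0.0413
grip_force: 0.0
```

View pics/c8.png

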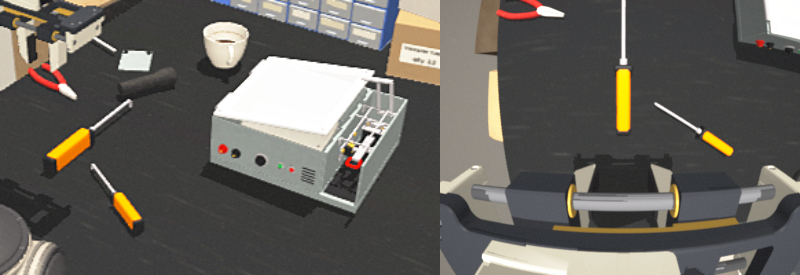

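The hook lies flat and clear, the bolt is held back, the lid is up, and the other items haven't moved.

```bash
python3 -c "
from cell import robot
print(robot.hand_in())"
```

```text
the job is handed in; nothing more can be done
None
```

The job is handed in: the bolt is drawn and held by its catch (peak pull reading 11.5 N), the lid has sprung up, and the hook lies flat on the bench clear of the box with the cutters, torch and tape left alone.

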